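Find the weight case that rattles and hold it up to the code reader

TASK

Swing the two long flaps of the slit-open delivery carton back past upright, then find which of the three sealed weight cases inside has a loose weight: lift a case out, shake or rock it end to end, and lay it back flat in the carton if it is silent, without dropping it. Hold the one that rattles up level in front of the code reader, one labelled end squarely facing the middle of the window from about 8 cm away, and finish there still holding it. Leave the carton open and the other things on the desk where they are.

Things in the scene. Friction and masses are not known exactly. Their poses are not given: they have to be found in the camera images.
- carton: Brown carton, fixed. Inside 268 (x) by 120 mm (y), walls 4 mm thick, 75 mm high. Origin: centre of its underside on the desk; x along its length, z up. Foam bed 8 mm up, with ribs to 15 mm that form three nests centred at x = -0.08, 0, +0.08 m, each 52 mm wide (x) for a case lying across (along y). Short end flaps are already folded down outside.
- flap_left (a joint): Long flap on the carton's +y wall, cardboard 272 mm along x, 60 mm deep. Hinge line along the carton's x at y = 0.064, z = 0.075 m. rad: 0 shut (level, inward), 1.57 upright, 3.14 level outward, stop 3.3. Starts ajar at 0.85 to 1.2; stays where it is left (0.035 N m friction, 0.6 N at the edge).
- flap_right (a joint): Long flap on the carton's -y wall, the mirror image of flap_left: hinge line at y = -0.064, z = 0.075 m; same size, values, start and stiffness.
- flap_left_edge (a point): Middle of the free edge of the left flap.
- flap_right_edge (a point): Middle of the free edge of the right flap.
- case_a: Sealed dark blue-grey case, 104 x 46 x 42 mm (x, y, z), about 0.4 kg, code label on both ends (46 x 42 faces), red seals. Origin: centre of underside; x along its length. Grasp across the 46 mm width at mid length. Lies across the carton, underside 8 mm up. One of three that look alike: in two the weight inside sits fast, in one it slides.
- case_b: Sealed dark blue-grey case, 104 x 46 x 42 mm (x, y, z), about 0.4 kg, code label on both ends (46 x 42 faces), red seals. Origin: centre of underside; x along its length. Grasp across the 46 mm width at mid length. Lies across the carton, underside 8 mm up. One of three that look alike: in two the weight inside sits fast, in one it slides.
- case_c: Sealed dark blue-grey case, 104 x 46 x 42 mm (x, y, z), about 0.4 kg, code label on both ends (46 x 42 faces), red seals. Origin: centre of underside; x along its length. Grasp across the 46 mm width at mid length. Lies across the carton, underside 8 mm up. One of three that look alike: in two the weight inside sits fast, in one it slides.
- weight_a (a joint): Where the 0.2 kg steel weight (30 x 26 x 26 mm) hidden inside case_a stands along the case's x; m, 0 = mid length, where all three start. In two cases it sits fast and stays at 0; in the faulty one it slides with 0.2 N of friction, when tipped over 6 degrees or jerked, up to 0.032 either way, knocks on the stops and stays there once level.
- weight_b (a joint): Where the 0.2 kg steel weight (30 x 26 x 26 mm) hidden inside case_b stands along the case's x; m, 0 = mid length, where all three start. In two cases it sits fast and stays at 0; in the faulty one it slides with 0.2 N of friction, when tipped over 6 degrees or jerked, up to 0.032 either way, knocks on the stops and stays there once level.
- weight_c (a joint): Where the 0.2 kg steel weight (30 x 26 x 26 mm) hidden inside case_c stands along the case's x; m, 0 = mid length, where all three start. In two cases it sits fast and stays at 0; in the faulty one it slides with 0.2 N of friction, when tipped over 6 degrees or jerked, up to 0.032 either way, knocks on the stops and stays there once level.
- reader_window (a point): Centre of the window (56 x 32 mm) of the code reader, 140 mm above the desk. -x points straight out of the window, y across it, z up. The reader is fixed: white head 84 mm wide, 56 deep, from 110 to 170 mm up, on a post with a round black foot of 92 mm diameter.
- oven_corner (a point): Front left corner, at desk height, of a fixed drying oven, 430 mm high and 400 mm wide: its front runs from here to the right (-y) and its side straight back (+x), with a handle that stands out 60 mm to the left. Between carton and reader, carry things round in front of it; tip cases well clear of it.
- marker: Black-capped white marker lying on the desk, 135 mm long, 17 mm thick; loose, leave alone.
- timer: White bench timer, 70 x 78 x 34 mm; loose, leave alone.
- desk_black_1: Small black hand meter with coloured keys, 100 x 61 x 31 mm, lying on the desk; loose, leave alone.

How it is judged:
By the outcome, as a careful person would: the job done as asked, in the order asked, and still so for the second after the job is handed in, while the arm keeps its last pose, push and grip.
It also fails if it takes over 72 s, if anything falls off the work surface, if the arm or the gripper's body presses on something with over 40 N, if the wrist force passes 120 N, or if a joint passes its speed limit or range.

ROBOT

A 6-joint arm with a two-finger parallel gripper is mounted at the origin on a cart in front of the work surface, level with it; the furniture and walls round the work are solid. World frame = base frame: x ahead of the robot, y to its left, z up, the work surface at z = 0. Lengths are in m, angles in rad, forces in N, time in s.
With the tool pointing down it reaches from about 0.325 to 0.85 m from the base axis. Payload 15.5 kg.
Tool frame: the origin (TCP) lies midway between the tips of the shut fingers; the grasp point (between the pads) lies 19 mm behind it; z points along the fingers, y is the line along which they close (so a half turn about z gives the same grasp; the last joint's range is limited). The gripper opens to 91 mm and grips with 3 to 60 N. Pads are 32 mm wide; open, the fingers measure 118 mm over their backs; the gripper's body (76 mm by 178 mm) begins 60 mm behind the grasp point.
Start: joints at [-1.276, 0.494, 1.345, -0, 1.302, -0.096], TCP at [0.238, -0.578, 0.214] pointing down, gripper open.
Joint ranges: [-2.91, 2.91], [-0.82, 2.16], [0.22, 2.67], [-1.22, 4.37], [0.12, 2.79], [-3.08, 3.08]. Speed limits (rad/s): [1.89, 1.89, 2.57, 3.01, 3.01, 3.01].

INTERFACE

Orientations are given as a unit quaternion [x, y, z, w].
In Python, from station import status, cams, workorder gives the robot as it stands. The module is installed in compiled form; this text tells all that it offers.
- The arm moves only by the shell command python3 -m inch 'ROWS' [OPENING] [FORCE]. ROWS is JSON, a list of rows, each an object of numbers: "dx", "dy", "dz": the shift along the tool's x, y, z in cm; "spin": the turn about the tool's z in rad. In form: [{"dx": .., "dy": .., "dz": .., "spin": ..}, ...]. A call has 1 to 10 rows; each row shifts and turns the commanded pose from where the row before left it, along the tool's axes as they then stand; what a row does not reach is not made up. A row lasts 1/10 s, in which the tool goes at most 50 mm and 8.59 degrees, less where a joint would pass 70% of its speed; a pose out of reach is approached as far as the arm can. A call is refused whole if a number of a shift passes 5 or a number of a turn 0.15, either way. A call with a gripper value outside its range is refused whole. OPENING is the opening, from 0 (shut) to 1 (fully open), set as the call begins (- or left out, the last holds). The fingers move at their own pace and stop on an object; FORCE is the grip in N (left out, the last holds). Time passes only in rows, so rows that do not move let the fingers close. It gives the time, the measured TCP pose, the force, the opening and the grip force at its end, in the units of the state.
- status.get_obs(): the state, without advancing time (a new reading comes with each control period).
- cams.read_camera(name): name is "side" or "top"; returns the picture (384x512x3 uint8, blue, green, red); there is no depth.
- cams.camera_params(name): a dict with "mtx" (3x3 intrinsics, pixels), "k1" (the pictures are not rectified: a ray, as slopes to the right and down, at radius r is drawn at 1 + k1 r^2 times it, then the intrinsics apply), "T" (4x4, takes a point from camera to world coordinates). Camera axes: x right, y up, looking along -z (the intrinsics and any distortion apply to the point x, -y, -z); pixel columns grow to the right and rows downward; lengths in m; the calibration is good to about 2 mm. A picture is of the moment at which its call begins. camera_params takes no time and is no camera call.
- workorder.hand_in(): hands the job in; it is judged then, once.
The state is a dict: "clock": time; "joints": joint angles; "joint_velocities": joint speeds; "effort": joint torques, N m; "position": TCP position; "tool_rot": TCP orientation; "wrist_force": force on the tool from outside, world axes, zero at the start; "wrist_torque": the same for the moment, N m; "grip_width": finger opening in m; "finger_force": force on a finger pad.
Only numpy, scipy, OpenCV 4.12 (cv2) and the standard library are available. Lean on these libraries where they do the work, as an engineer would, in place of code of your own. Each camera call takes 0.05 s, during which the arm holds its last target. There are 200 camera calls.

## Working session

There is one attempt and no reset: what is moved stays moved. The work goes in short steps, Python scripts to look and compute and a shell command to move; the robot and the scene stay as the last step left them, time stands still between calls to the robot, and variables do not carry over. Pictures are saved under pics/ and viewed, at most 10 in all, crops included, and the job is handed in when it is done.

```bash
mkdir -p pics
cat > h.py <<'E'
import numpy as np, cv2
from station import status, cams
from scipy.spatial.transform import Rotation as R
def ray(name,u,v):
    p=cams.camera_params(name);K=np.array(p["mtx"]);T=np.array(p["T"])
    d=np.array([(u-K[0,2])/K[0,0],(v-K[1,2])/K[1,1]]);s=d.copy()
    for _ in range(20): s=d/(1+p["k1"]*(s@s))
    return T[:3,3],T[:3,:3]@np.array([s[0],-s[1],-1.])
def onplane(name,u,v,z):
    o,d=ray(name,u,v);return o+d*(z-o[2])/d[2]
def cross(n1,p1,n2,p2):
    o1,d1=ray(n1,*p1);o2,d2=ray(n2,*p2)
    t=np.linalg.lstsq(np.c_[d1,-d2],o2-o1,rcond=None)[0]
    a,b=o1+t[0]*d1,o2+t[1]*d2;return (a+b)/2,np.linalg.norm(a-b)
def proj(name,X):
    p=cams.camera_params(name);K=np.array(p["mtx"]);T=np.array(p["T"])
    c=T[:3,:3].T@(np.array(X)-T[:3,3]);s=np.array([c[0],-c[1]])/-c[2];s=s*(1+p["k1"]*(s@s))
    return K[0,0]*s[0]+K[0,2],K[1,1]*s[1]+K[1,2]
E
python3 - <<'E'
from h import *
np.set_printoptions(precision=4,suppress=True)
for n in("side","top"):
    cv2.imwrite(f"pics/{n}0.png",cv2.resize(cams.read_camera(n),(768,576)))
    p=cams.camera_params(n);print(n,p["mtx"],p["k1"]);print(np.array(p["T"]))
print(status.get_obs())
E
```

```text
side [[405.4527   0.     252.4014]
 [  0.     405.4527 187.6755]
 [  0.       0.       1.    ]] 0.028464226068256483
[[-0.8405  0.2939 -0.4551 -0.0515]
 [-0.5414 -0.4878  0.6848  0.9253]
 [-0.0207  0.822   0.5691  0.7484]
 [ 0.      0.      0.      1.    ]]
top [[490.2949   0.     252.1863]
 [  0.     490.2949 194.3805]
 [  0.       0.       1.    ]] -0.08169922070534724
[[-0.0273  0.9948 -0.0979  0.3589]
 [-0.9993 -0.0297 -0.0235  0.1224]
 [-0.0263  0.0972  0.9949  1.3316]
 [ 0.      0.      0.      1.    ]]
{'clock': 0.1, 'joints': array([-1.2755,  0.4941,  1.346 ,  0.    ,  1.3025, -0.0955]), 'joint_velocities': array([ 0.0011, -0.0017,  0.0006,  0.0006,  0.0005,  0.0019]), 'effort': array([  0.0033, -88.0242, -38.2544,   0.071 ,   0.0483,   0.    ]), 'position': array([ 0.238 , -0.5776,  0.2134]), 'tool_rot': array([ 0.981 ,  0.1942, -0.    , -0.0005]), 'wrist_force': array([0.5333, 0.9472, 0.6787]), 'wrist_torque': array([-0.0626, -0.0097,  0.0424]), 'finger_force': 0.0, 'grip_width': 0.09135492413615964}
```

View pics/side0.png

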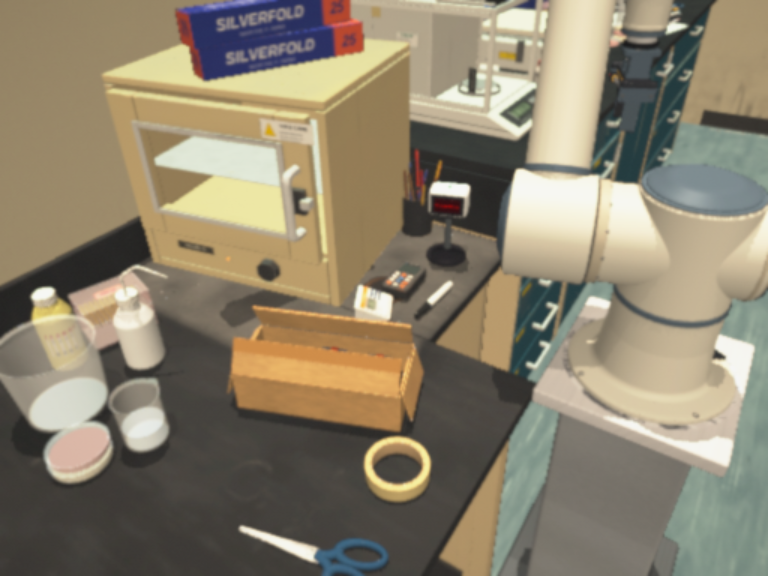

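View pics/top0.png

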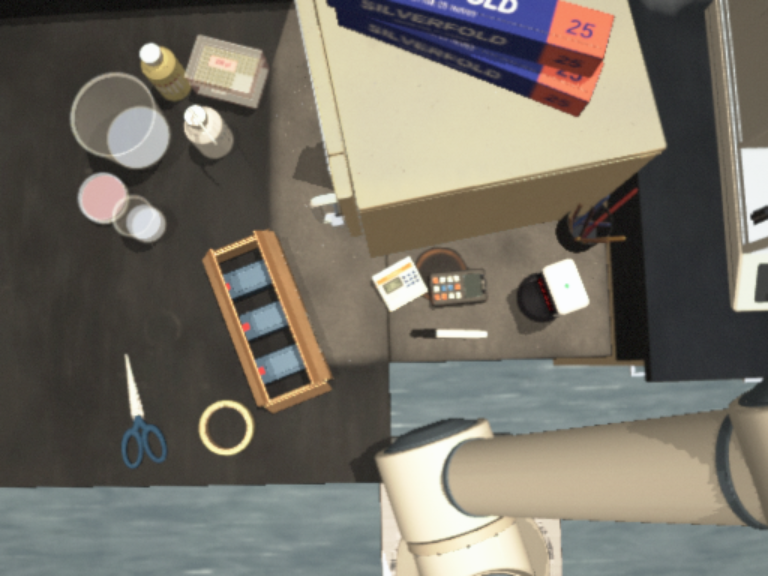

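The top view shows the carton (centre about 267,320), with three blue cases between ajar flaps. The oven is at upper centre, its near corner around (370,255). The reader is at (565,285) with its red window facing left, and the marker, meter and timer lie between. In the side view the reader window is at (448,205) and the oven base corner at (333,303).

```bash
cat > look.py <<'E'
from h import *
np.set_printoptions(precision=4,suppress=True)
def blobs(n,m,amin):
    k,l,s,c=cv2.connectedComponentsWithStats(m)
    return [(c[i],s[i]) for i in range(1,k) if s[i,4]>=amin], l
E
python3 - <<'E'
from look import *
S=1.5
f=lambda n,u,v,z:onplane(n,u/S,v/S,z)
print("oven corner side",f("side",333,303,0), "front far",f("side",150,262,0))
print("oven top",[f("top",*p,.43) for p in((370,255),(665,150),(340,155))])
for n in("top","side"):
    im=cams.read_camera(n);hsv=cv2.cvtColor(im,cv2.COLOR_BGR2HSV)
    red=cv2.inRange(hsv,(0,130,60),(8,255,255))|cv2.inRange(hsv,(172,130,60),(180,255,255))
    blue=cv2.inRange(hsv,(95,60,50),(125,255,255))
    for nm,m in(("red",red),("blue",blue)):
        for c,s in blobs(n,m,6)[0]:
            if n=="top" and not(130<c[0]<230 and 140<c[1]<290) and not(nm=="red" and c[0]>330 and c[1]>150): continue
            print(n,nm,c,s,"z.05:",onplane(n,*c,.05),"z.14",onplane(n,*c,.14)[:2])
# carton rim far ends, flap edges
for z in(.075,):
    print("rim corners",[f("top",*p,z)[:2] for p in((216,258),(258,243),(268,402),(318,382))])
    print("near side carton bottom",[f("side",*p,0)[:2] for p in((238,407),(402,427))])
print("reader head top corners",[f("top",*p,.17)[:2] for p in((543,268),(572,260),(588,303),(555,313))])
print("reader foot",f("side",447,255,0), "window X",cross("side",(448/S,205/S),"top",(545/S,290/S)))
E
```

```text
oven corner side [0.5854 0.1387 0.    ] front far [1.0383 0.2291 0.    ]
oven top [array([0.4934, 0.1527, 0.43  ]), array([ 0.6164, -0.2233,  0.43  ]), array([0.622 , 0.1872, 0.43  ])]
top red [359.8333 188.5   ] [359 187   3   4   6] z.05: [ 0.4921 -0.1304  0.05  ] z.14 [ 0.4827 -0.1126]
top red [151.375 190.125] [150 189   3   4   8] z.05: [0.5043 0.4198 0.05  ] z.14 [0.4941 0.3989]
top red [364.3333 199.75  ] [363 197   4   7  12] z.05: [ 0.4621 -0.1408  0.05  ] z.14 [ 0.4549 -0.1223]
top red [163.15 217.75] [161 216   5   5  20] z.05: [0.4302 0.389  0.05  ] z.14 [0.4252 0.3702]
top red [173.8235 246.8824] [172 245   5   5  17] z.05: [0.353  0.3616 0.05  ] z.14 [0.3534 0.3448]
top blue [173.4286 175.    ] [172 174   3   4   7] z.05: [0.5429 0.3603 0.05  ] z.14 [0.53   0.3436]
top blue [153.4167 183.5   ] [150 181   9   9  24] z.05: [0.5219 0.4142 0.05  ] z.14 [0.5104 0.3937]
top blue [163.0328 193.7705] [154 188  26  11  61] z.05: [0.4937 0.3886 0.05  ] z.14 [0.4842 0.3699]
top blue [163.7  210.75] [161 208   7   6  20] z.05: [0.4486 0.3873 0.05  ] z.14 [0.4423 0.3687]
top blue [1
[... 1394 characters left out ...]
6] z.05: [ 0.6749 -0.4082  0.05  ] z.14 [ 0.5813 -0.2364]
side blue [346.     231.3333] [344 229   5   5   6] z.05: [0.1909 0.1267 0.05  ] z.14 [0.1596 0.2296]
side blue [233.0203 371.8645] [210 359  49  25 738] z.05: [0.2179 0.599  0.05  ] z.14 [0.1831 0.641 ]
rim corners [array([0.5497, 0.4332]), array([0.5737, 0.3591]), array([0.299 , 0.3453]), array([0.3309, 0.259 ])]
near side carton bottom [array([0.5489, 0.4563]), array([0.2929, 0.3498])]
reader head top corners [array([ 0.503 , -0.1131]), array([ 0.5145, -0.16  ]), array([ 0.4451, -0.1818]), array([ 0.4308, -0.1286])]
reader foot [ 0.4703 -0.1464  0.    ] window X (array([ 0.4669, -0.1224,  0.1403]), np.float64(0.008244846211168158))
```

```bash
python3 -m inch '[{"dx":2.8,"dy":-4.1,"dz":-0.3},{"dx":2.8,"dy":-4.1,"dz":-0.3},{"dx":2.8,"dy":-4.1,"dz":-0.3},{"dx":2.8,"dy":-4.1,"dz":-0.3},{"dx":2.8,"dy":-4.1,"dz":-0.3},{"dx":2.8,"dy":-4.1,"dz":-0.3},{"dx":2.8,"dy":-4.1,"dz":-0.3},{"dx":2.8,"dy":-4.1,"dz":-0.3},{"dx":2.8,"dy":-4.1,"dz":-0.3},{"dx":2.8,"dy":-4.1,"dz":-0.3}]' 0 20
cat > goto.py <<'E'
import sys
from h import *
np.set_printoptions(precision=3,suppress=True)
# args: x y z [yaw_deg of tool x]: prints shift in tool axes (cm) and spin
o=status.get_obs();M=R.from_quat(o["tool_rot"]).as_matrix();p=o["position"]
t=np.array([float(a) for a in sys.argv[1:4]])
yaw=np.degrees(np.arctan2(M[1,0],M[0,0]))
print("t",o["clock"],"p",p,"yaw",round(yaw,2),"tool shift cm",(M.T@(t-p))*100, "q",o["joints"])
if len(sys.argv)>4: print("spin",-np.radians((float(sys.argv[4])-yaw+180)%360-180))
print("F",o["wrist_force"],"T",o["wrist_torque"],"w",o["grip_width"],o["finger_force"])
E
python3 goto.py 0.438 0.349 0.2 21
```

```text
t 0.2 p [ 0.238 -0.578  0.214] yaw 22.39 tool shift cm [ 53.794 -78.06    1.415] q [-1.275  0.494  1.346 -0.     1.303 -0.096]
spin 0.024321564521296204
F [-0.215 -0.127  0.063] T [-0.015 -0.038 -0.01 ] w 0.09085170015006085 0.0$[0]: bad value
```

```bash
python3 -m inch '[{"dx":2.8,"dy":-4.1,"dz":-0.3,"spin":0},{"dx":2.8,"dy":-4.1,"dz":-0.3,"spin":0},{"dx":2.8,"dy":-4.1,"dz":-0.3,"spin":0},{"dx":2.8,"dy":-4.1,"dz":-0.3,"spin":0},{"dx":2.8,"dy":-4.1,"dz":-0.3,"spin":0},{"dx":2.8,"dy":-4.1,"dz":-0.3,"spin":0},{"dx":2.8,"dy":-4.1,"dz":-0.3,"spin":0},{"dx":2.8,"dy":-4.1,"dz":-0.3,"spin":0},{"dx":2.8,"dy":-4.1,"dz":-0.3,"spin":0},{"dx":2.8,"dy":-4.1,"dz":-0.3,"spin":0}]' 0 20
python3 goto.py 0.36 0.0 0.25 21
```

```text
clock: 1.2
position: [0.3405, -0.0914, 0.2441]
tool_rot: [0.981, 0.194, 0.0, 0.0]
wrist_force: [1.0, -0.3, 0.9]
grip_width: 0.0142
finger_force: 0.0
t 1.2 p [ 0.34  -0.091  0.244] yaw 22.36 tool shift cm [ 5.283 -7.713 -0.587] q [-0.432  0.062  1.9    0.     1.179  0.748]
spin 0.023718224976039343
F [ 0.975 -0.271  0.871] T [-0.028 -0.058 -0.069] w 0.01422802793498008 0.0
```

```bash
python3 -m inch '[{"dx":2.8,"dy":-4.1,"dz":0,"spin":0.004},{"dx":2.8,"dy":-4.1,"dz":0,"spin":0.004},{"dx":2.8,"dy":-4.1,"dz":0,"spin":0.004},{"dx":2.8,"dy":-4.1,"dz":0,"spin":0.004},{"dx":2.8,"dy":-4.1,"dz":0,"spin":0.004},{"dx":2.8,"dy":-4.1,"dz":0,"spin":0.004},{"dx":2.8,"dy":-4.1,"dz":0,"spin":0},{"dx":2.8,"dy":-4.1,"dz":1,"spin":0},{"dx":2.0,"dy":-3.0,"dz":1,"spin":0},{"dx":0,"dy":0,"dz":0,"spin":0}]' 
python3 goto.py 0.438 0.349 0.2 21
python3 - <<'E'
from look import *
for n in("side","top"):
    im=cams.read_camera(n)
    c=im[195:290,145:290] if n=="side" else im[145:285,115:235]
    cv2.imwrite(f"pics/{n}1.png",cv2.resize(c,None,fx=4,fy=4,interpolation=cv2.INTER_CUBIC))
E
```

```text
clock: 2.2
position: [0.4346, 0.3248, 0.2224]
tool_rot: [0.983, 0.184, -0.0, -0.0]
wrist_force: [-0.2, 0.4, -0.3]
grip_width: 0.0006
finger_force: 0.0
t 2.2 p [0.435 0.325 0.222] yaw 21.22 tool shift cm [ 1.197 -2.129  2.241] q [0.531 0.369 1.537 0.001 1.236 1.732]
spin 0.003870706209766755
F [-0.183  0.405 -0.307] T [-0.005  0.02  -0.047] w 0.0005517652595474845 0.0
```

View pics/side1.png

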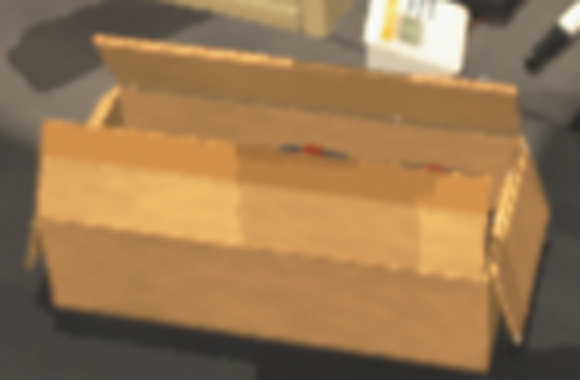

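The side crop shows the left (near) flap leaning inward, free edge from (45,122) to (490,178). The right flap's edge runs (97,37)–(517,90), and the near wall's foot (55,305)–(490,370).

Run:
```python
from look import *
f=lambda u,v,z:onplane("side",145+u/4,195+v/4,z)[:2]
b=[f(55,305,0),f(490,370,0)];h=[f(38,218,.075),f(490,277,.075)]
for e in(b,h): d=e[0]-e[1];print(e,np.linalg.norm(d),np.degrees(np.arctan2(d[1],d[0])),(e[0]+e[1])/2)
a=np.radians(21);u=np.array([np.cos(a),np.sin(a)]);v=np.array([-u[1],u[0]])
for e in(b,h): print("centre",(e[0]+e[1])/2-v*.064)
C=np.array([.438,.349])
for nm,pts,hy in(("L",((45,122),(490,178)),.064),("R",((97,37),(517,90)),-.064)):
  for p in pts:
    o,d=ray("side",145+p[0]/4,195+p[1]/4);zs=np.linspace(.08,.135,56)
    best=min(((abs(np.hypot(((o+d*(z-o[2])/d[2])[:2]-C)@v-hy,z-.075)-.06),z) for z in zs))
    X=o+d*(best[1]-o[2])/d[2];print(nm,best,(X[:2]-C)@u,(X[:2]-C)@v)
```

```text
[array([0.5489, 0.4559]), array([0.2894, 0.358 ])] 0.2773644135805705 20.6811771062166 [0.4192 0.407 ]
[array([0.5473, 0.456 ]), array([0.2907, 0.3559])] 0.27551314113984043 21.314130777547003 [0.419 0.406]
centre [0.4421 0.3472]
centre [0.4419 0.3462]
L (np.float64(2.472604350998997e-05), np.float64(0.12400000000000001)) 0.14111783128673042 0.029416282933206462
L (np.float64(4.52712368198549e-06), np.float64(0.11100000000000002)) -0.12742005591304864 0.01600565902470366
R (np.float64(0.0003686983139415609), np.float64(0.132)) 0.13666700479598756 -0.04648166272805222
R (np.float64(3.7478898369906755e-05), np.float64(0.131)) -0.13359317898360232 -0.04256395706144828
```

View pics/top1.png

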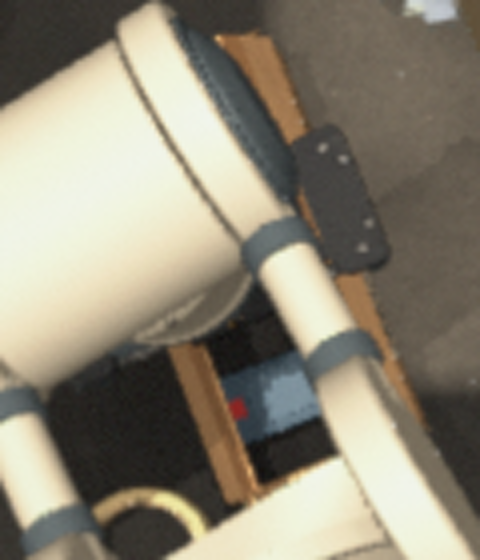

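The top crop shows the arm over the carton, the right flap's edge and the near case; geometry agrees with centre (0.441, 0.347), yaw 21°.

```bash
python3 -m inch '[{"dx":1.4,"dy":-0.7,"dz":2,"spin":0.004},{"dx":0,"dy":0,"dz":3,"spin":0},{"dx":0,"dy":0,"dz":3,"spin":0},{"dx":0,"dy":0,"dz":3,"spin":0},{"dx":0,"dy":0,"dz":2.2,"spin":0},{"dx":0,"dy":1,"dz":0,"spin":0},{"dx":0,"dy":1.5,"dz":0,"spin":0},{"dx":0,"dy":1.5,"dz":0,"spin":0},{"dx":0,"dy":1.5,"dz":0,"spin":0},{"dx":0,"dy":1.5,"dz":0,"spin":0}]' 
python3 -m inch '[{"dx":0,"dy":1.5,"dz":0,"spin":0},{"dx":0,"dy":0.7,"dz":0,"spin":0},{"dx":0,"dy":-3,"dz":0,"spin":0},{"dx":0,"dy":-4,"dz":0,"spin":0},{"dx":0,"dy":-2.5,"dz":0,"spin":0},{"dx":0,"dy":-1.5,"dz":0,"spin":0},{"dx":0,"dy":-1.5,"dz":0,"spin":0},{"dx":0,"dy":-1.5,"dz":0,"spin":0},{"dx":0,"dy":-1.5,"dz":0,"spin":0},{"dx":0,"dy":-1.5,"dz":0,"spin":0}]'
python3 goto.py 0.405 0.441 0.09 21
```

```text
clock: 3.3
position: [0.471, 0.266, 0.093]
tool_rot: [0.984, 0.18, 0.001, -0.0]
wrist_force: [-0.5, 1.4, 0.1]
grip_width: 0.0004
finger_force: 0.6
clock: 4.3
position: [0.4171, 0.4063, 0.0919]
tool_rot: [0.984, 0.18, -0.0, 0.0]
wrist_force: [1.9, -2.1, -1.2]
grip_width: 0.0004
finger_force: 1.1
t 4.3 p [0.417 0.406 0.092] yaw 20.8 tool shift cm [ 0.097 -3.674  0.194] q [ 0.67   0.577  1.584 -0.     0.98   1.878]
spin -0.003531455528718336
F [ 1.917 -2.061 -1.182] T [-0.489 -0.201 -0.051] w 0.0003581844861127103 1.1491122096776962
```

```bash
python3 -m inch '[{"dx":0,"dy":-1.5,"dz":0,"spin":0},{"dx":0,"dy":-1.5,"dz":0,"spin":0},{"dx":0,"dy":-0.7,"dz":0,"spin":0},{"dx":0,"dy":1,"dz":-2.5,"spin":0},{"dx":0,"dy":1,"dz":-4.5,"spin":0},{"dx":0,"dy":2,"dz":-4.5,"spin":0},{"dx":-2,"dy":4.5,"dz":0,"spin":0},{"dx":-2,"dy":4.5,"dz":0,"spin":0},{"dx":-2,"dy":4.5,"dz":0,"spin":0},{"dx":-2,"dy":4.5,"dz":0,"spin":0}]' 
python3 -m inch '[{"dx":-2,"dy":4.5,"dz":0,"spin":0},{"dx":-2,"dy":4.5,"dz":0,"spin":0},{"dx":-2,"dy":4.5,"dz":0,"spin":0},{"dx":0,"dy":0,"dz":0,"spin":-0.15},{"dx":0,"dy":0,"dz":0,"spin":-0.15},{"dx":0,"dy":0,"dz":0,"spin":-0.15},{"dx":0,"dy":0,"dz":0,"spin":-0.15},{"dx":0,"dy":0,"dz":0,"spin":-0.15},{"dx":0,"dy":0,"dz":0,"spin":-0.15},{"dx":0,"dy":0,"dz":0,"spin":-0.15}]' 0.72
python3 goto.py 0.366 0.318 0.12 111
python3 - <<'E'
from look import *
for n in("side","top"):
    im=cams.read_camera(n)
    cv2.imwrite(f"pics/raw2{n}.png",im)
    c=im[195:295,145:290] if n=="side" else im[145:285,115:235]
    cv2.imwrite(f"pics/{n}2.png",cv2.resize(c,None,fx=4,fy=4,interpolation=cv2.INTER_CUBIC))
E
```

```text
clock: 5.3
position: [0.4071, 0.2048, 0.2072]
tool_rot: [0.983, 0.181, 0.0, -0.0]
wrist_force: [1.4, -1.0, 0.6]
grip_width: 0.0005
finger_force: 0.0
clock: 6.3
position: [0.3996, 0.0589, 0.2071]
tool_rot: [0.759, 0.652, 0.0, 0.0]
wrist_force: [-0.0, -0.3, -0.4]
grip_width: 0.0658
finger_force: 0.0
t 6.3 p [0.4   0.059 0.207] yaw 81.33 tool shift cm [25.107 -7.232  8.712] q [-0.002  0.191  1.862  0.     1.088  0.149]
spin -0.5178234493768292
F [-0.013 -0.277 -0.428] T [-0.039 -0.085  0.012] w 0.06584192161630026 0.0
```

View pics/side2.png

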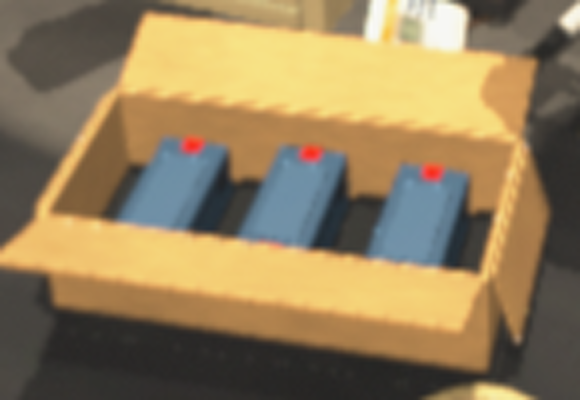

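View pics/top2.png

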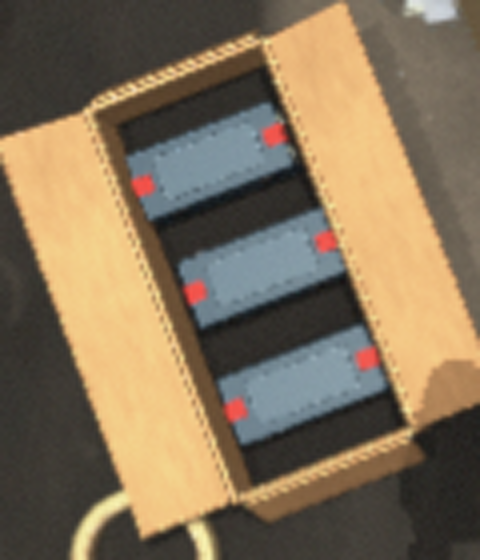

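Both flaps now lie open outward and all three cases are visible. Top-crop seals: far (143,186)/(274,135), middle (195,293)/(327,241), near (235,410)/(367,358). Side-crop right-end seals: (192,146), (312,153), (432,172).

Run:
```python
from look import *
T=[((143,186),(274,135)),((195,293),(327,241)),((235,410),(367,358))];S=[(192,146),(312,153),(432,172)]
g=lambda p:(115+p[0]/4-.4,145+p[1]/4-.4)
for (l,r),s in zip(T,S):
    X,e=cross("top",g(r),"side",(145+s[0]/4-.4,195+s[1]/4-.4));print("seal",X,e)
    P=[onplane("top",*g(q),.05)[:2] for q in(l,r)];d=P[0]-P[1]
    print("centre",(P[0]+P[1])/2,"len",np.linalg.norm(d),"yaw",np.degrees(np.arctan2(d[1],d[0])))
print("rim",[onplane("top",*g(p),.075)[:2] for p in((97,105),(262,38),(238,495),(410,430))])
im=cv2.imread("pics/raw2side.png");print()
```

```text
seal [0.5332 0.3347 0.0498] 0.00017766364967810441
centre [0.5175 0.3786] len 0.09341220483344263 yaw 109.59560933406273
seal [0.4613 0.3001 0.0507] 0.0007861230001007975
centre [0.4458 0.3444] len 0.09361694474261618 yaw 109.87973883062786
seal [0.384  0.2752 0.0512] 0.0004166487859033198
centre [0.3684 0.3192] len 0.09304856096734815 yaw 109.92961191432975
rim [array([0.5532, 0.4469]), array([0.5939, 0.3376]), array([0.2984, 0.3571]), array([0.3371, 0.2458])]
```

```bash
python3 -m inch '[{"dx":0,"dy":0,"dz":0,"spin":-0.125},{"dx":0,"dy":0,"dz":0,"spin":-0.125},{"dx":0,"dy":0,"dz":0,"spin":-0.125},{"dx":0,"dy":0,"dz":0,"spin":-0.122},{"dx":0,"dy":0,"dz":0,"spin":0}]'
python3 goto.py 0.368 0.319 0.13 109.8
```

```text
clock: 6.9
position: [0.3996, 0.0588, 0.2071]
tool_rot: [0.578, 0.816, 0.0, 0.0]
wrist_force: [1.3, 0.1, -1.3]
grip_width: 0.0656
finger_force: 0.0
t 6.9 p [0.4   0.059 0.207] yaw 109.33 tool shift cm [25.596  5.633  7.707] q [-0.002  0.191  1.862  0.     1.088 -0.339]
spin -0.008168078180452926
F [ 1.321  0.081 -1.273] T [-0.012 -0.138  0.009] w 0.0655733021362818 0.0
```

```bash
python3 -m inch '[{"dx":4.3,"dy":0.95,"dz":0,"spin":-0.008},{"dx":4.3,"dy":0.95,"dz":0,"spin":0},{"dx":4.3,"dy":0.95,"dz":1,"spin":0},{"dx":4.3,"dy":0.95,"dz":1.5,"spin":0},{"dx":4.3,"dy":0.95,"dz":2,"spin":0},{"dx":4.1,"dy":0.9,"dz":2,"spin":0},{"dx":0,"dy":0,"dz":1,"spin":0},{"dx":0,"dy":0,"dz":0,"spin":0},{"dx":0,"dy":0,"dz":0,"spin":0}]'
python3 goto.py 0.368 0.319 0.018 109.8
```

```text
clock: 7.8
position: [0.3658, 0.3181, 0.1322]
tool_rot: [0.576, 0.818, -0.0, -0.0]
wrist_force: [0.5, 0.1, 0.3]
grip_width: 0.0657
finger_force: 0.0
t 7.8 p [0.366 0.318 0.132] yaw 109.7 tool shift cm [ 0.012  0.244 11.419] q [ 0.593  0.409  1.783 -0.     0.951  0.249]
spin -0.0017255907727086294
F [0.453 0.129 0.287] T [ 0.036 -0.094  0.024] w 0.06566437912551876 0.0
```

```bash
python3 -m inch '[{"dx":0,"dy":0.2,"dz":3,"spin":0},{"dx":0,"dy":0,"dz":3,"spin":0},{"dx":0,"dy":0,"dz":2.5,"spin":0},{"dx":0,"dy":0,"dz":1.5,"spin":0},{"dx":0,"dy":0,"dz":1,"spin":0},{"dx":0,"dy":0,"dz":0.4,"spin":0},{"dx":0,"dy":0,"dz":0,"spin":0},{"dx":0,"dy":0,"dz":0,"spin":0}]'
python3 goto.py 0.368 0.319 0.018 109.8
python3 -m inch '[{"dx":0,"dy":0,"dz":0,"spin":0},{"dx":0,"dy":0,"dz":0,"spin":0},{"dx":0,"dy":0,"dz":0,"spin":0},{"dx":0,"dy":0,"dz":0,"spin":0}]' 0.3 40
python3 goto.py 0.368 0.319 0.018 109.8
```

```text
clock: 8.6
position: [0.3681, 0.3195, 0.0188]
tool_rot: [0.574, 0.819, 0.001, 0.0]
wrist_force: [0.1, 0.3, 0.8]
grip_width: 0.0655
finger_force: 0.0
t 8.6 p [0.368 0.319 0.019] yaw 109.88 tool shift cm [-0.042 -0.031  0.076] q [0.592 0.606 1.873 0.    0.661 0.245]
spin 0.0013298176386491584
F [0.08  0.26  0.784] T [ 0.036 -0.179  0.05 ] w 0.06548702496283075 0.0
clock: 9.0
position: [0.3681, 0.3197, 0.0184]
tool_rot: [0.574, 0.819, 0.001, 0.0]
wrist_force: [2.6, 0.7, 7.1]
grip_width: 0.0457
finger_force: 40.0
t 9.0 p [0.368 0.32  0.018] yaw 109.92 tool shift cm [-0.063 -0.035  0.038] q [ 0.593  0.607  1.873 -0.     0.66   0.245]
spin 0.002101402788273663
F [2.558 0.739 7.069] T [-0.002 -0.153 -0.011] w 0.04568410072695434 39.997967071831226
```

```bash
cat > weigh.py <<'E'
from look import *
A=[]
for i in range(8):
    cams.read_camera("side");o=status.get_obs();M=R.from_quat(o["tool_rot"]).as_matrix()
    A.append(np.r_[M.T@o["wrist_force"],M.T@o["wrist_torque"]])
A=np.array(A);print(o["clock"],"tool F,T mean",A.mean(0),"sd",A.std(0),"w",o["grip_width"],o["position"])
E
python3 -m inch '[{"dx":0,"dy":0,"dz":-1,"spin":0},{"dx":0,"dy":0,"dz":-2,"spin":0},{"dx":0,"dy":0,"dz":-3,"spin":0},{"dx":0,"dy":0,"dz":-3,"spin":0},{"dx":0,"dy":0,"dz":-3,"spin":0},{"dx":0,"dy":0,"dz":-3,"spin":0},{"dx":0,"dy":0,"dz":-2,"spin":0},{"dx":0,"dy":0,"dz":-1,"spin":0},{"dx":0,"dy":0,"dz":0,"spin":0},{"dx":0,"dy":0,"dz":0,"spin":0}]'
python3 weigh.py
python3 -m inch '[{"dx":2,"dy":0,"dz":0,"spin":0},{"dx":4,"dy":0,"dz":0,"spin":0},{"dx":4,"dy":0,"dz":0,"spin":0},{"dx":0,"dy":0,"dz":0,"spin":0},{"dx":0,"dy":0,"dz":0,"spin":0},{"dx":0,"dy":0,"dz":0,"spin":0}]'
python3 weigh.py
python3 -m inch '[{"dx":-2,"dy":0,"dz":0,"spin":0},{"dx":-4,"dy":0,"dz":0,"spin":0},{"dx":-4,"dy":0,"dz":0,"spin":0},{"dx":0,"dy":0,"dz":0,"spin":0},{"dx":0,"dy":0,"dz":0,"spin":0},{"dx":0,"dy":0,"dz":0,"spin":0}]'
python3 weigh.py
```

```text
clock: 10.0
position: [0.3671, 0.3191, 0.1972]
tool_rot: [0.574, 0.819, -0.001, -0.0]
wrist_force: [0.8, -0.0, -4.0]
grip_width: 0.0457
finger_force: 40.0
10.4 tool F,T mean [ 0.2851 -0.3505  3.3617 -0.1268 -0.0426 -0.0023] sd [0.4972 0.3882 0.3004 0.021  0.0264 0.038 ] w 0.04587556878726582 [0.3676 0.3193 0.1976]
clock: 11.0
position: [0.3336, 0.4128, 0.1978]
tool_rot: [0.574, 0.819, -0.0, 0.0]
wrist_force: [0.9, -0.5, -4.2]
grip_width: 0.0456
finger_force: 40.0
11.4 tool F,T mean [ 0.0063  0.1748  3.2913 -0.1152 -0.031   0.0011] sd [0.5901 0.4915 0.5843 0.0248 0.0204 0.0241] w 0.04543279291417918 [0.3338 0.4132 0.1981]
clock: 12.0
position: [0.3677, 0.3199, 0.1981]
tool_rot: [0.574, 0.819, 0.0, -0.0]
wrist_force: [0.1, 0.0, -4.1]
grip_width: 0.0456
finger_force: 40.0
12.4 tool F,T mean [ 0.1488  0.1342  3.4742 -0.1168 -0.0376 -0.0056] sd [0.4665 0.423  0.6204 0.0383 0.0317 0.0328] w 0.045768838495929096 [0.3675 0.3197 0.198 ]
```

```bash
python3 -m inch '[{"dx":0,"dy":0,"dz":2,"spin":0},{"dx":0,"dy":0,"dz":3,"spin":0},{"dx":0,"dy":0,"dz":3,"spin":0},{"dx":0,"dy":0,"dz":3,"spin":0},{"dx":0,"dy":0,"dz":3,"spin":0},{"dx":0,"dy":0,"dz":2,"spin":0},{"dx":0,"dy":0,"dz":1,"spin":0},{"dx":0,"dy":0,"dz":0.6,"spin":0},{"dx":0,"dy":0,"dz":0.3,"spin":0},{"dx":0,"dy":0,"dz":0,"spin":0}]'
python3 goto.py 0.368 0.319 0.018 109.8
```

```text
clock: 13.4
position: [0.3679, 0.3196, 0.0194]
tool_rot: [0.574, 0.819, 0.0, 0.0]
wrist_force: [0.7, -0.0, -3.3]
grip_width: 0.0456
finger_force: 40.0
t 13.4 p [0.368 0.32  0.019] yaw 109.92 tool shift cm [-0.061 -0.015  0.137] q [0.593 0.605 1.873 0.    0.663 0.245]
spin 0.002043722179001905
F [ 0.657 -0.04  -3.331] T [ 0.042 -0.102  0.002] w 0.045617533079367945 39.99682065099478
```

```bash
python3 -m inch '[{"dx":0,"dy":0,"dz":0.1,"spin":0},{"dx":0,"dy":0,"dz":0,"spin":0}]'
python3 -m inch '[{"dx":0,"dy":0,"dz":0,"spin":0},{"dx":0,"dy":0,"dz":0,"spin":0},{"dx":0,"dy":0,"dz":0,"spin":0},{"dx":0,"dy":0,"dz":-2,"spin":0},{"dx":0,"dy":0,"dz":-4,"spin":0},{"dx":-0.1,"dy":2.7,"dz":-3,"spin":0},{"dx":-0.1,"dy":2.7,"dz":0,"spin":0},{"dx":-0.1,"dy":2.8,"dz":0,"spin":0},{"dx":0,"dy":0,"dz":0,"spin":0},{"dx":0,"dy":0,"dz":0,"spin":0}]' 0.72
python3 goto.py 0.4458 0.3444 0.018 109.8
```

```text
clock: 13.6
position: [0.368, 0.3196, 0.0185]
tool_rot: [0.574, 0.819, 0.0, 0.0]
wrist_force: [-0.4, 0.4, -3.3]
grip_width: 0.0458
finger_force: 40.0
clock: 14.6
position: [0.4456, 0.3443, 0.1077]
tool_rot: [0.574, 0.819, -0.0, -0.0]
wrist_force: [-0.7, -0.6, -0.4]
grip_width: 0.0658
finger_force: 0.0
t 14.6 p [0.446 0.344 0.108] yaw 109.89 tool shift cm [0.006 0.033 8.971] q [0.552 0.534 1.619 0.    0.989 0.205]
spin 0.0016030237051851992
F [-0.749 -0.631 -0.378] T [ 0.017 -0.053 -0.014] w 0.06578227572243928 0.0
```

```bash
python3 -m inch '[{"dx":0,"dy":0,"dz":2,"spin":0},{"dx":0,"dy":0,"dz":3,"spin":0},{"dx":0,"dy":0,"dz":2,"spin":0},{"dx":0,"dy":0,"dz":1.2,"spin":0},{"dx":0,"dy":0,"dz":0.7,"spin":0},{"dx":0,"dy":0,"dz":0,"spin":0},{"dx":0,"dy":0,"dz":0,"spin":0}]'
python3 -m inch '[{"dx":0,"dy":0,"dz":0,"spin":0},{"dx":0,"dy":0,"dz":0,"spin":0},{"dx":0,"dy":0,"dz":0,"spin":0},{"dx":0,"dy":0,"dz":0,"spin":0}]' 0.3 40
python3 goto.py 0.4458 0.3444 0.018 109.8
```

```text
clock: 15.3
position: [0.446, 0.3447, 0.0197]
tool_rot: [0.574, 0.819, 0.0, 0.0]
wrist_force: [-0.4, -0.5, -0.5]
grip_width: 0.0655
finger_force: 0.0
clock: 15.7
position: [0.4463, 0.3448, 0.0196]
tool_rot: [0.574, 0.819, 0.001, 0.0]
wrist_force: [1.2, 0.6, 6.8]
grip_width: 0.0456
finger_force: 40.0
t 15.7 p [0.446 0.345 0.02 ] yaw 109.92 tool shift cm [-0.023 -0.065  0.156] q [ 0.552  0.666  1.681 -0.     0.793  0.204]
spin 0.0020448360341454664
F [1.153 0.6   6.768] T [ 0.049 -0.178  0.047] w 0.045607029218152545 39.999034479260445
```

```bash
python3 -m inch '[{"dx":0,"dy":0,"dz":-1,"spin":0},{"dx":0,"dy":0,"dz":-2,"spin":0},{"dx":0,"dy":0,"dz":-3,"spin":0},{"dx":0,"dy":0,"dz":-3,"spin":0},{"dx":0,"dy":0,"dz":-3,"spin":0},{"dx":0,"dy":0,"dz":-3,"spin":0},{"dx":0,"dy":0,"dz":-2,"spin":0},{"dx":0,"dy":0,"dz":-1,"spin":0},{"dx":0,"dy":0,"dz":0,"spin":0},{"dx":0,"dy":0,"dz":0,"spin":0}]'
python3 weigh.py
python3 -m inch '[{"dx":2,"dy":0,"dz":0,"spin":0},{"dx":4,"dy":0,"dz":0,"spin":0},{"dx":4,"dy":0,"dz":0,"spin":0},{"dx":0,"dy":0,"dz":0,"spin":0},{"dx":0,"dy":0,"dz":0,"spin":0},{"dx":0,"dy":0,"dz":0,"spin":0}]'
python3 weigh.py
python3 -m inch '[{"dx":-2,"dy":0,"dz":0,"spin":0},{"dx":-4,"dy":0,"dz":0,"spin":0},{"dx":-4,"dy":0,"dz":0,"spin":0},{"dx":0,"dy":0,"dz":0,"spin":0},{"dx":0,"dy":0,"dz":0,"spin":0},{"dx":0,"dy":0,"dz":0,"spin":0}]'
python3 weigh.py
```

```text
clock: 16.7
position: [0.4452, 0.3442, 0.1981]
tool_rot: [0.574, 0.819, -0.001, -0.0]
wrist_force: [-0.3, -0.3, -6.0]
grip_width: 0.046
finger_force: 40.0
17.1 tool F,T mean [ 0.0715  0.0063  4.6745 -0.116  -0.0226  0.004 ] sd [0.3444 0.5101 0.6877 0.0328 0.0341 0.0249] w 0.045873595016041206 [0.4456 0.3444 0.1986]
clock: 17.7
position: [0.4118, 0.438, 0.1988]
tool_rot: [0.574, 0.819, -0.0, 0.0]
wrist_force: [0.6, -0.5, -5.9]
grip_width: 0.0459
finger_force: 40.0
18.1 tool F,T mean [-0.0341  0.0377  4.5057 -0.0989 -0.0311  0.0028] sd [0.3764 0.4937 0.3858 0.0332 0.0296 0.0139] w 0.04615475297170215 [0.4119 0.4383 0.1991]
clock: 18.7
position: [0.4457, 0.345, 0.1991]
tool_rot: [0.574, 0.819, 0.0, -0.0]
wrist_force: [-0.0, 0.0, -4.2]
grip_width: 0.0459
finger_force: 40.0
19.1 tool F,T mean [ 0.6306 -0.0087  4.6917 -0.103  -0.0483  0.0034] sd [0.4198 0.5892 0.3738 0.0342 0.03   0.0221] w 0.04576464208584069 [0.4456 0.3448 0.199 ]
```

```bash
python3 -m inch '[{"dx":0,"dy":0,"dz":2,"spin":0},{"dx":0,"dy":0,"dz":3,"spin":0},{"dx":0,"dy":0,"dz":3,"spin":0},{"dx":0,"dy":0,"dz":3,"spin":0},{"dx":0,"dy":0,"dz":3,"spin":0},{"dx":0,"dy":0,"dz":2,"spin":0},{"dx":0,"dy":0,"dz":1,"spin":0},{"dx":0,"dy":0,"dz":0.6,"spin":0},{"dx":0,"dy":0,"dz":0.4,"spin":0},{"dx":0,"dy":0,"dz":0,"spin":0}]'
python3 goto.py 0.5175 0.3786 0.108 109.8
```

```text
clock: 20.1
position: [0.4462, 0.3448, 0.0197]
tool_rot: [0.574, 0.819, 0.001, 0.0]
wrist_force: [-0.6, 0.2, -4.9]
grip_width: 0.0457
finger_force: 40.0
t 20.1 p [0.446 0.345 0.02 ] yaw 109.92 tool shift cm [ 0.749  7.861 -8.819] q [0.552 0.666 1.681 0.    0.793 0.204]
spin 0.0020627251999607503
F [-0.637  0.213 -4.86 ] T [-0.009 -0.16  -0.039] w 0.045732652138569536 39.999556727707386
```

```bash
python3 -m inch '[{"dx":0,"dy":0,"dz":0.1,"spin":0},{"dx":0,"dy":0,"dz":0,"spin":0}]'
python3 -m inch '[{"dx":0,"dy":0,"dz":0,"spin":0},{"dx":0,"dy":0,"dz":0,"spin":0},{"dx":0,"dy":0,"dz":0,"spin":0},{"dx":0,"dy":0,"dz":-2,"spin":0},{"dx":0,"dy":0,"dz":-4,"spin":0},{"dx":0.25,"dy":2.6,"dz":-3,"spin":0},{"dx":0.25,"dy":2.6,"dz":0,"spin":0},{"dx":0.25,"dy":2.66,"dz":0,"spin":0},{"dx":0,"dy":0,"dz":0,"spin":0},{"dx":0,"dy":0,"dz":0,"spin":0}]' 0.72
python3 goto.py 0.5175 0.3786 0.018 109.8
```

```text
clock: 20.3
position: [0.4464, 0.3449, 0.0193]
tool_rot: [0.574, 0.819, 0.001, 0.0]
wrist_force: [-1.8, -1.6, 9.6]
grip_width: 0.0462
finger_force: 40.0
clock: 21.3
position: [0.5168, 0.3781, 0.1076]
tool_rot: [0.574, 0.819, -0.0, -0.0]
wrist_force: [-0.4, 0.1, -0.1]
grip_width: 0.0656
finger_force: 0.0
t 21.3 p [0.517 0.378 0.108] yaw 109.91 tool shift cm [0.022 0.086 8.962] q [0.538 0.625 1.419 0.    1.098 0.191]
spin 0.001953427888774149
F [-0.353  0.105 -0.067] T [-0.007 -0.099 -0.008] w 0.06556029217672052 0.0
```

```bash
python3 -m inch '[{"dx":0,"dy":0,"dz":2,"spin":0},{"dx":0,"dy":0,"dz":3,"spin":0},{"dx":0,"dy":0,"dz":2,"spin":0},{"dx":0,"dy":0,"dz":1.2,"spin":0},{"dx":0,"dy":0,"dz":0.7,"spin":0},{"dx":0,"dy":0,"dz":0,"spin":0},{"dx":0,"dy":0,"dz":0,"spin":0}]'
python3 -m inch '[{"dx":0,"dy":0,"dz":0,"spin":0},{"dx":0,"dy":0,"dz":0,"spin":0},{"dx":0,"dy":0,"dz":0,"spin":0},{"dx":0,"dy":0,"dz":0,"spin":0}]' 0.3 40
python3 goto.py 0.5175 0.3786 0.018 109.8
```

```text
clock: 22.0
position: [0.5174, 0.3785, 0.0198]
tool_rot: [0.574, 0.819, 0.0, 0.0]
wrist_force: [0.6, 0.3, 0.9]
grip_width: 0.0656
finger_force: 0.0
clock: 22.4
position: [0.5177, 0.3787, 0.0197]
tool_rot: [0.574, 0.819, 0.001, 0.0]
wrist_force: [2.1, 0.3, 6.6]
grip_width: 0.0457
finger_force: 40.0
t 22.4 p [0.518 0.379 0.02 ] yaw 109.92 tool shift cm [-0.    -0.022  0.167] q [ 0.538  0.739  1.477 -0.     0.924  0.191]
spin 0.00206473508791825
F [2.14  0.286 6.642] T [ 0.015 -0.17  -0.012] w 0.04565727289038376 39.99819338321686
```

```bash
python3 -m inch '[{"dx":0,"dy":0,"dz":-1,"spin":0},{"dx":0,"dy":0,"dz":-2,"spin":0},{"dx":0,"dy":0,"dz":-3,"spin":0},{"dx":0,"dy":0,"dz":-3,"spin":0},{"dx":0,"dy":0,"dz":-3,"spin":0},{"dx":0,"dy":0,"dz":-3,"spin":0},{"dx":0,"dy":0,"dz":-2,"spin":0},{"dx":0,"dy":0,"dz":-1,"spin":0},{"dx":0,"dy":0,"dz":0,"spin":0},{"dx":0,"dy":0,"dz":0,"spin":0}]'
python3 weigh.py
python3 -m inch '[{"dx":2,"dy":0,"dz":0,"spin":0},{"dx":4,"dy":0,"dz":0,"spin":0},{"dx":4,"dy":0,"dz":0,"spin":0},{"dx":0,"dy":0,"dz":0,"spin":0},{"dx":0,"dy":0,"dz":0,"spin":0},{"dx":0,"dy":0,"dz":0,"spin":0}]'
python3 weigh.py
python3 -m inch '[{"dx":-2,"dy":0,"dz":0,"spin":0},{"dx":-4,"dy":0,"dz":0,"spin":0},{"dx":-4,"dy":0,"dz":0,"spin":0},{"dx":0,"dy":0,"dz":0,"spin":0},{"dx":0,"dy":0,"dz":0,"spin":0},{"dx":0,"dy":0,"dz":0,"spin":0}]'
python3 weigh.py
```

```text
clock: 23.4
position: [0.5165, 0.378, 0.198]
tool_rot: [0.574, 0.819, -0.001, -0.0]
wrist_force: [0.1, -0.3, -3.2]
grip_width: 0.0456
finger_force: 40.0
23.8 tool F,T mean [-0.0727 -0.1924  3.892  -0.1041 -0.0179 -0.0038] sd [0.6548 0.5403 0.4345 0.0202 0.0338 0.0189] w 0.04592912230607154 [0.517  0.3783 0.1986]
clock: 24.4
position: [0.4832, 0.4717, 0.1988]
tool_rot: [0.574, 0.819, -0.0, 0.0]
wrist_force: [-0.4, 0.0, -3.6]
grip_width: 0.0455
finger_force: 40.0
24.8 tool F,T mean [ 0.0474  0.0089  3.831  -0.1232 -0.0843  0.0032] sd [0.346  0.508  0.6097 0.0295 0.0298 0.0251] w 0.045823645960674474 [0.4832 0.4721 0.1991]
clock: 25.4
position: [0.5171, 0.3786, 0.1991]
tool_rot: [0.574, 0.819, 0.0, -0.0]
wrist_force: [-0.5, -0.5, -3.5]
grip_width: 0.0454
finger_force: 40.0
25.8 tool F,T mean [-0.1825  0.0997  3.4053 -0.1191  0.0473  0.0066] sd [0.5765 0.605  0.4123 0.0279 0.0288 0.0335] w 0.04548564540574106 [0.5169 0.3787 0.1989]
```

Far case: the torque about tool y swings −0.02 → −0.08 → +0.05 N m, so its weight slides; the other two stayed constant. Now I'll refine the reader's pose.

Run:
```python
from look import *
T=cams.read_camera("top");S=cams.read_camera("side")
cv2.imwrite("pics/r3t.png",T);cv2.imwrite("pics/r3s.png",S)
a=cv2.resize(T[165:220,335:405],(560,440),interpolation=cv2.INTER_CUBIC)   # x8
b=cv2.resize(S[115:180,275:325],(400,520),interpolation=cv2.INTER_CUBIC)[:440]
cv2.imwrite("pics/rd3.png",cv2.resize(np.hstack([a,b[:, :240]]),None,fx=1,fy=1))
hsv=cv2.cvtColor(T,cv2.COLOR_BGR2HSV);w=cv2.inRange(hsv,(0,0,190),(180,40,255));w[:165]=0;w[220:]=0;w[:,:335]=0;w[:,405:]=0
c=max(cv2.findContours(w,0,1)[0],key=cv2.contourArea);r=cv2.minAreaRect(c);print(r,cv2.contourArea(c))
P=np.array([onplane("top",*p,.17)[:2] for p in cv2.boxPoints(r)]);print(P)
for i in range(4): d=P[(i+1)%4]-P[i];print(np.linalg.norm(d),np.degrees(np.arctan2(d[1],d[0])))
```

```text
((377.2087707519531, 190.34275817871094), (33.67223358154297, 20.964374542236328), 68.96248626708984) 642.5
[[ 0.5037 -0.1116]
 [ 0.5205 -0.1594]
 [ 0.4443 -0.1843]
 [ 0.4278 -0.1367]]
0.050665537980323395 -70.71231589136315
0.08008093398540782 -161.93474846466282
0.05036380746735775 109.09052535990894
0.07990178167107839 18.279129530170962
```

View pics/rd3.png

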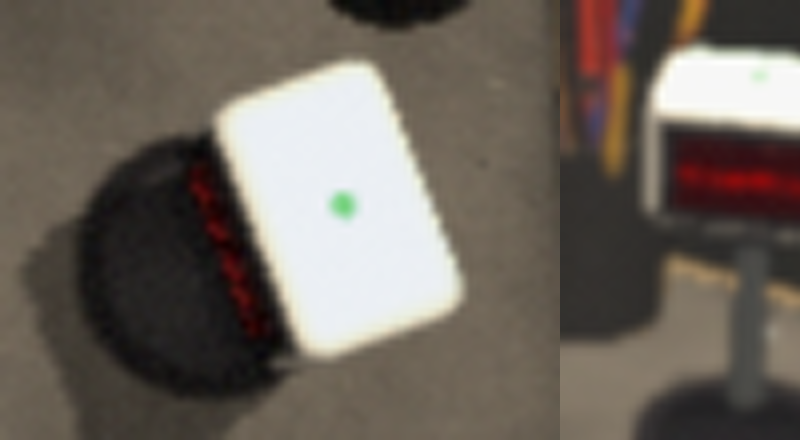

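The crop shows the white head with its red window line running (197,170)–(262,330) in the top part, parallel to the head's left edge (220,130)–(300,345).

```bash
python3 - <<'E'
from look import *
g=lambda p:(335+p[0]/8-.5,165+p[1]/8-.5)
def an(a,b,z):
    A,B=onplane("top",*g(a),z)[:2],onplane("top",*g(b),z)[:2];d=A-B;print(A,B,np.linalg.norm(d),np.degrees(np.arctan2(d[1],d[0])),(A+B)/2)
an((197,170),(262,330),.14);an((220,130),(300,345),.17);an((385,85),(462,280),.17);an((225,105),(345,62),.17);an((330,358),(455,310),.17)
S=cv2.imread("pics/r3s.png");h=cv2.cvtColor(S,cv2.COLOR_BGR2HSV)
m=cv2.inRange(h,(0,130,40),(10,255,255))|cv2.inRange(h,(170,130,40),(180,255,255));m[:128]=0;m[148:]=0;m[:,:284]=0;m[:,315:]=0
u,v=np.where(m)[1],np.where(m)[0];print(u.min(),u.max(),v.min(),v.max(),u.mean(),v.mean())
print(cross("side",((u.min()+u.max())/2,(v.min()+v.max())/2),"top",g((229,250))))
# dark front face of head incl. frame
gr=S[125:150,280:318].max(2);print(gr[::2,::2])
E
python3 goto.py 0.40 0.20 0.199 108.5
```

```text
[ 0.4895 -0.1112] [ 0.44   -0.1287] 0.05250633383414611 19.4100989288611 [ 0.4648 -0.1199]
[ 0.498  -0.1128] [ 0.4332 -0.1334] 0.06805322104377236 17.647948068519696 [ 0.4656 -0.1231]
[ 0.5101 -0.1629] [ 0.451  -0.1827] 0.062296174852715484 18.586643394269696 [ 0.4806 -0.1728]
[ 0.5055 -0.1147] [ 0.5174 -0.1513] 0.03847768509307337 107.98049490979291 [ 0.5114 -0.133 ]
[ 0.429  -0.1422] [ 0.4422 -0.1802] 0.0402088145935827 109.05807556619703 [ 0.4356 -0.1612]
289 306 133 141 297.69117647058823 136.96323529411765
(array([ 0.4648, -0.1196,  0.1408]), np.float64(0.00033904464596495485))
[[103 151  69 131 246 247 247 247 247 247 246 247 247 247 247 247 243  60
   46]
 [105 146  61 183 247 247 247 247 247 247 247 247 247 247 247 247 233  61
   44]
 [ 98 136  62 168 198 212 223 233 235 245 246 246 247 247 247 247 199  49
   44]
 [102 134  64 148  58  54  62  69  72  89 102 127 149 159 188 227 159  48
   43]
 [110 133  67 148  55  52  52  52  51  48  57  55  53  49  65 190 150  48
   43]
 [ 89 107  61 148  56  73  68  60  56  55  56  54  53  50  65 187 147  48
   42]
 [ 59  64  59 149  55  85  92 108 135 125 137  94  88  57  78 188 127  46
   43]
 [ 52  52  60 146  48  53  54  58  63  61  66  70  82  57  92 187  97  46
   44]
 [ 52  51  54 102  57  50  47  46  49  50  51  51  51  47  96 179  76  45
   45]
 [ 52  51  49  54  63  55  55  74  78  64  60  57  58  65 106 142  49  45
   44]
 [ 52  50  50  47  45  49  47  46  49  56  55  62  65  75  69  58  46  45
   44]
 [ 53  51  49  48  97 113  81  55  56  74  69  46  47  47  47  45  45  45
   45]
 [ 52  50  49  50 116 141 158 147 124  75  72  52  48  46  47  46  46  44
   45]]
t 25.9 p [0.517 0.379 0.199] yaw 109.93 tool shift cm [-12.791 -17.088  -0.005] q [0.539 0.53  1.323 0.    1.289 0.191]
spin 0.025012511863371143
F [ 0.301 -0.    -4.094] T [ 0.022 -0.101 -0.028] w 0.045811142917202875 39.99750293791294
```

```bash
python3 -m inch '[{"dx":-1,"dy":-1.4,"dz":0,"spin":0.005},{"dx":-2.1,"dy":-2.8,"dz":0,"spin":0.005},{"dx":-2.4,"dy":-3.2,"dz":0,"spin":0.005},{"dx":-2.4,"dy":-3.2,"dz":0,"spin":0.005},{"dx":-2.4,"dy":-3.2,"dz":0,"spin":0.005},{"dx":-2.5,"dy":-3.2,"dz":0,"spin":0},{"dx":-3,"dy":-1,"dz":0,"spin":0},{"dx":-3.5,"dy":0,"dz":1,"spin":0},{"dx":-3,"dy":0,"dz":1,"spin":0},{"dx":-2,"dy":0,"dz":0,"spin":0}]'
python3 goto.py 0.423 0.0053 0.131 108.5
```

```text
clock: 26.9
position: [0.4254, 0.0877, 0.1784]
tool_rot: [0.585, 0.811, -0.0, -0.0]
wrist_force: [-0.5, 0.8, -3.8]
grip_width: 0.0457
finger_force: 40.0
t 26.9 p [0.425 0.088 0.178] yaw 108.43 tool shift cm [-7.744 -2.832  4.741] q [ 0.066  0.276  1.839 -0.     1.028 -0.256]
spin -0.0011710539224316868
F [-0.542  0.754 -3.796] T [ 0.074 -0.105 -0.003] w 0.045727665559748346 39.99790169298649
```

```bash
python3 -m inch '[{"dx":-2,"dy":-0.7,"dz":1,"spin":0},{"dx":-2,"dy":-0.7,"dz":1.2,"spin":0},{"dx":-1.5,"dy":-0.7,"dz":1.2,"spin":0},{"dx":-1,"dy":-0.7,"dz":1,"spin":0},{"dx":-0.5,"dy":0,"dz":0.3,"spin":0},{"dx":0,"dy":0,"dz":0,"spin":0},{"dx":0,"dy":0,"dz":0,"spin":0},{"dx":0,"dy":0,"dz":0,"spin":0}]'
python3 goto.py 0.423 0.0053 0.131 108.5
python3 - <<'E'
from look import *
T=cams.read_camera("top");S=cams.read_camera("side")
a=cv2.resize(T[140:230,270:400],None,fx=3,fy=3,interpolation=cv2.INTER_CUBIC)
b=cv2.resize(S[100:190,240:340],None,fx=4,fy=4,interpolation=cv2.INTER_CUBIC)
a=cv2.copyMakeBorder(a,0,b.shape[0]-a.shape[0],0,0,0)
cv2.imwrite("pics/e4.png",np.hstack([a,b]));print(a.shape)
E
```

```text
clock: 27.7
position: [0.4215, 0.0147, 0.1324]
tool_rot: [0.584, 0.812, 0.0, 0.0]
wrist_force: [0.3, 0.0, -4.3]
grip_width: 0.0457
finger_force: 40.0
t 27.7 p [0.421 0.015 0.132] yaw 108.52 tool shift cm [-0.939 -0.153  0.144] q [-0.107  0.334  1.926  0.     0.881 -0.43 ]
spin 0.00036209102422263354
F [ 0.303  0.036 -4.274] T [ 0.062 -0.116 -0.01 ] w 0.0457358129809528 39.997455440461636
(360, 390, 3)
```

View pics/e4.png

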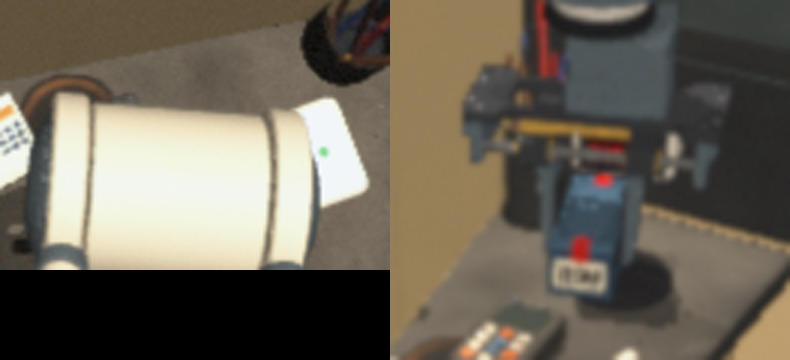

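The side crop shows the level case in the fingers in front of the reader: its rear label at about (580,277), and the rear face's top edge running (549,255)–(620,264).

Run:
```python
from look import *
o=status.get_obs();M=R.from_quat(o["tool_rot"]).as_matrix();p=o["position"]
for d in(.047,.052,.057):
  for y in(-.023,.023):
    for z in(.0303,-.0117):
        q=proj("side",p+M[:,0]*d+M[:,1]*y+[0,0,z]);print(d,y,z,"crop",390+(q[0]-240+.4)*4,(q[1]-100+.4)*4)
```

```text
0.047 -0.023 0.0303 crop 611.2720457702318 248.02091028194067
0.047 -0.023 -0.0117 crop 608.9552608793728 298.7335412083643
0.047 0.023 0.0303 crop 546.3351116839627 240.8010935216855
0.047 0.023 -0.0117 crop 545.3772657816488 291.22623842299345
0.052 -0.023 0.0303 crop 610.0950153785701 251.6610348956909
0.052 -0.023 -0.0117 crop 607.7955163446514 302.4718705895675
0.052 0.023 0.0303 crop 544.9425129754587 244.38382570271344
0.052 0.023 -0.0117 crop 544.0106406020201 294.9065479612948
0.057 -0.023 0.0303 crop 608.9097405429576 255.32679112553782
0.057 -0.023 -0.0117 crop 606.6278128038433 306.2360180086922
0.057 0.023 0.0303 crop 543.5402130377862 247.99156743776913
0.057 0.023 -0.0117 crop 542.6346844435367 298.6120596185183
```

```bash
python3 -m inch '[{"dx":-0.3,"dy":-0.1,"dz":0.1,"spin":0},{"dx":-0.4,"dy":-0.05,"dz":0.05,"spin":0},{"dx":-0.25,"dy":0,"dz":0,"spin":0},{"dx":0,"dy":0,"dz":0,"spin":0},{"dx":0,"dy":0,"dz":0,"spin":0},{"dx":0,"dy":0,"dz":0,"spin":0},{"dx":0,"dy":0,"dz":0,"spin":0},{"dx":0,"dy":0,"dz":0,"spin":0}]'
python3 goto.py 0.423 0.0053 0.131 108.5
python3 - <<'E'
from look import *
T=cams.read_camera("top");S=cams.read_camera("side")
a=T[130:290,110:240];b=S[130:300,145:400]
a=cv2.resize(a,None,fx=2,fy=2);b=cv2.resize(b,None,fx=2,fy=2);a=cv2.copyMakeBorder(a,0,b.shape[0]-a.shape[0],0,0,0)
cv2.imwrite("pics/f5.png",np.hstack([a,b]))
E
```

```text
clock: 28.6
position: [0.4226, 0.0048, 0.1305]
tool_rot: [0.584, 0.812, 0.0, 0.0]
wrist_force: [-0.2, -0.3, -4.0]
grip_width: 0.0457
finger_force: 40.0
t 28.6 p [0.423 0.005 0.131] yaw 108.49 tool shift cm [ 0.035  0.056 -0.049] q [-0.13   0.338  1.926  0.     0.877 -0.453]
spin -0.00022660852391700719
F [-0.194 -0.309 -3.971] T [ 0.02  -0.131  0.007] w 0.045709252497609175 39.9976322427392
```

View pics/f5.png

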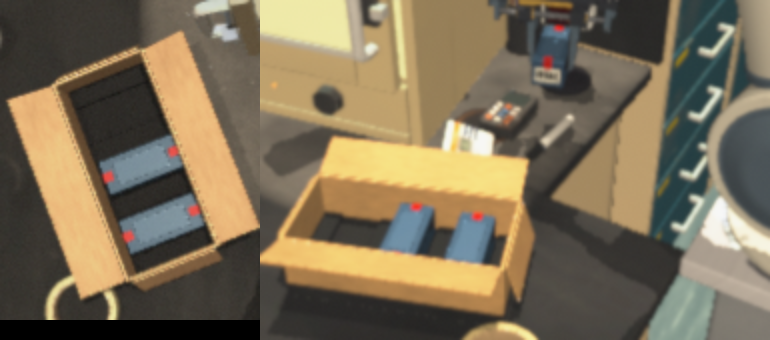

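The two silent cases lie flat in their nests (top crop 140,165 and 160,222), both flaps are open, and the meter, marker and timer are untouched. The rattling case is held level at the reader (555,60).

```bash
python3 -c "
from station import workorder;print(workorder.hand_in())"
```

```text
the job is handed in; nothing more can be done
None
```

I opened both flaps, found that the loose weight is in the case at the oven end of the carton, and laid the two silent cases back flat; the job is handed in, ending at about 29 s of the 72 s with that case held level about 8 cm from the middle of the reader window.

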